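# Vent the desiccator and crack its stuck lid

### The arm

A 7-joint arm with a two-finger parallel gripper is mounted at the origin on a cart in front of the work surface, level with it; the furniture and walls round the work are solid. World frame = base frame: x ahead of the robot, y to its left, z up, the work surface at z = 0. Lengths are in mm, angles in rad, forces in N, time in s.
With the tool pointing down it reaches from about 400 to 900 mm from the base axis. Payload 5.5 kg.
Tool frame: the origin (TCP) lies at the very end of the fingers, on their centre line; the grasp point (between the pads) lies 19 mm behind it; x points along the fingers, y is the direction in which the jaws open and shut, and the axes are right-handed (so a half turn about x gives the same grasp; the last joint's range is limited). The gripper opens to 92 mm and grips with 3 to 60 N. Pads are 19 mm wide; open, the fingers measure 130 mm over their backs; the gripper's body (75 mm by 190 mm) begins 47 mm behind the grasp point.
Start: joints at [1.612, 0.501, -0.427, 1.55, 0.221, 1.138, -0.21], TCP at [143.025, -634.069, 226.729] pointing down, gripper open.
Joint ranges: [-2.88, 2.88], [-0.31, 2.03], [-1.54, 1.56], [0.2, 2.42], [-1.41, 4.55], [0.19, 2.02], [-2.57, 2.57]. Speed limits (rad/s): [2.57, 2.57, 3.14, 3.14, 3.14, 3.14, 3.14].

### API

Orientations are given as a 3x3 rotation matrix whose columns are the frame's x, y, z axes.
In Python, from rig import robot, cams gives the robot as it stands.
- The arm moves only by the tool apply_moves, never from a script. Its argument "rows" is a list of rows, each an object with "gripper": the gripper's target within -1 to 1 (shut at 1, half-way at 0, fully open at -1); "xyz": the shift along the world's x, y, z as a fraction of full scale, a list of three; "twist": the turn, a rotation vector about the world's x, y, z as a fraction of full scale, a list of three. A call has exactly 8 rows; each row shifts and turns the pose as measured when the row begins; what a row does not reach is not made up. Full scale, the value 1, is 1000 mm for a shift and 120 degrees for a turn. A row lasts 1/8 s, in which the tool goes at most 62.5 mm and 10.7 degrees, less where a joint would pass 70% of its speed; a pose out of reach is approached as far as the arm can. A call with a number of a shift or a turn outside -1 to 1 is refused whole. A call with a gripper value outside its range is refused whole. The fingers move at their own pace and stop on an object; "grip_force" is the grip in N (left out, the last holds). Time passes only in rows, so rows that do not move let the fingers close, or fill a call up. It gives the time, the measured TCP pose, the force and the opening at its end, in the units of the state.
- robot.observe(): the state, without advancing time (a new reading comes with each control period).
- cams.capture(name): name is "side" or "top"; returns (picture, depth): 400x640x3 uint8, red, green, blue; 400x640 float32, mm along the optical axis (not along the pixel's ray), 0 where there is no reading.
- cams.calibration(name): a dict with "vfov" (degrees; the focal length in pixels is half the picture's height over the tangent of half this angle, whatever the lens; pixels are square), "cx", "cy" (the principal point, pixels), "k1" (the pictures are not rectified: a ray, as slopes to the right and down, at radius r is drawn at 1 + k1 r^2 times it, then the intrinsics apply), "rvec" (rotation vector, rad) and "tvec" (3), from world to camera coordinates, as OpenCV has them. Camera axes: x right, y down, z forward; pixel columns grow to the right and rows downward; lengths in mm; the calibration is good to about 2 mm. A picture is of the moment at which its call begins. calibration takes no time and is no camera call.
- robot.hand_in(): hands the job in, once; it reports no verdict.
The state is a dict: "clock": time; "joint_pos": joint angles; "dq": joint speeds; "effort": joint torques, N m; "ee_pos": TCP position; "tool_rot": TCP orientation; "ft_force": force on the tool from outside, world axes, zero at the start; "moment": the same for the moment, N m; "opening": finger opening in mm.
Only numpy, scipy, OpenCV 4.12 (cv2) and the standard library are available. Lean on these libraries where they do the work, as an engineer would, in place of code of your own. Each camera call takes 0.05 s, during which the arm holds its last target. There are 200 camera calls.

### The job

Bring the desiccator back to air: first swing the red vent lever to the green mark, half way round its quadrant, while the lid is still shut. Then take the lid by its black handle, pull it up until the sticky seal lets go, without letting it fly open beyond about 45 mm, and finish while still holding it steadily ajar with about 20 mm of gap at the front edge, the lever still on the mark. Leave the beaker, the pen and the roll of tape alone.

Things in the scene. Friction and masses are not known exactly. Their poses are not given: they have to be found in the camera images.
- chamber: Desiccator: white plinth (216 x 236 mm), clear box (200 x 220 mm, 96 mm high) with a black gasket and three vials inside; fixed to the worktop. Origin at the centre of its underside; its -x side is the front (round gauge, towards the robot), the lid hinges at its +x side, and the vent manifold stands at its -y side. Above the worktop nothing of it is higher than 160 mm.
- lid_handle (a point): Middle of the black round handle bar on the lid: 14 mm thick, 120 mm long along the chamber's y, axis 30 mm above the lid's top face, on two 12 mm steel posts 52 mm either side of the middle. With the lid shut it is at (-0.085, 0, 0.137) in the chamber's frame. It turns with the lid.
- lid_hinge (a point): Point on the lid's hinge axis, which lies along the chamber's y: at (0.100, 0, 0.097) in the chamber's frame. The handle is 185 mm from it (horizontally, with 40 mm of height), the lid's front edge 208 mm.
- lid (a joint): Lid angle, rad: 0 = shut on its gasket, grows as the front edge rises (0.1 rad = 21 mm of gap at the front edge); stop at 0.36. The seal resists at once: it takes some 13 to 20 N upward at the handle within the first 0.03 rad; by 0.04 rad the seal has let go, with a small pop, and only the lid's weight is left, about 2 to 5 N at the handle. Let go, the lid drops back to rest at about 0.035 rad.
- lever_knob (a point): Middle of the upright round red knob at the end of the vent lever: 20 mm in diameter; its top is 16 mm above this point, the thick part reaches 8 mm below it, and the lever's arm lies 17 to 28 mm below. 80 mm from the lever's pivot.
- lever_pivot (a point): Point on the lever's upright axis, level with the knob's middle: at (-0.045, -0.165, 0.120) in the chamber's frame.
- vent_lever (a joint): Lever angle, rad: 0 = closed, the lever points along the chamber's -y (red mark); grows clockwise seen from above, towards the chamber's -x (front); 0.785 = on the green mark (half way); 1.571 = black mark. At angle a the knob is at pivot + 0.080*(-sin a, -cos a) in the chamber's x, y. Stays where it is left; takes about 3 N at the knob.
- green_mark (a point): Middle of the visible outer part of the green mark on the white quadrant plate, 65 mm from the lever's axis, 87 mm above the worktop.
- beaker: Glass beaker, 70 x 75 mm, 91 mm high, to the right of the desiccator; bystander. Origin at the centre of its underside.
- pen: Black pen, 145 mm long, lying in front of the desiccator; bystander.
- tape: Roll of blue tape, 76 mm across, 19 mm high, lying flat right of the beaker; bystander.

How it is judged (in metres and radians):
On the way, in this order (a step that is already met when the one before it is completed fails the run):
1. the vent lever is on the green mark (within 7 degrees), the lid still shut (value of joint vent_lever between 0.655 and 0.915 rad and value of joint lid below 0.015 rad), for 0.3 s.
2. the lid has broken free of its seal, the lever still on the mark (value of joint vent_lever between 0.655 and 0.915 rad and value of joint lid above 0.05 rad), for 0.2 s.
At the end, for the whole second after the job is handed in: The lid is held still by the fingers (contact force over 1.5 N) at 0.05 to 0.15 rad, a gap of about 10 to 31 mm at its front edge; the vent lever is within 0.13 rad (7 degrees) of the green mark (0.785); beaker, pen and tape are within 30 mm of where they were, the beaker upright (all of step 2 and value of joint lid below 0.15 rad and velocity of joint lid between -0.05 and 0.05 rad/s and contact force between the fingers and lid above 1.5 N and distance of each of beaker, pen, tape from where it was at the start of the episode below 0.03 m and angle between beaker's own z axis and vertical below 0.2 rad); the arm keeps its last pose, push and grip.
It fails at once if the lid flew open beyond 0.22 rad (45 mm at its front edge) (value of joint lid above 0.22 rad).
It fails at once if the beaker was moved by more than 30 mm (distance of beaker from where it was at the start of the episode above 0.03 m).
It fails at once if the black pen was moved by more than 30 mm (distance of pen from where it was at the start of the episode above 0.03 m).
It fails at once if the roll of blue tape was moved by more than 30 mm (distance of tape from where it was at the start of the episode above 0.03 m).
It fails at once if the beaker was tipped (angle between beaker's own z axis and vertical above 0.4 rad).
It also fails if it takes over 40 s, if anything falls off the work surface, if the arm or the gripper's body presses on something with over 40 N, if the wrist force passes 120 N, or if a joint passes its speed limit or range.

## Working session

There is one attempt and no reset: what is moved stays moved. The work goes in short steps, Python scripts to look and compute and a tool call to move; the robot and the scene stay as the last step left them, time stands still between calls to the robot, and variables do not carry over. Pictures are saved under pics/ and viewed, about 8 in all and at most 12, crops included, and the job is handed in when it is done.

Besides the shell and the picture viewer there is one more tool, called after "Call:" as name([rows], argument=value, ...), one row to a line, values as JSON. apply_moves: Moves the arm, as the interface text tells. Its arguments: {"type":"object","properties":{"rows":{"type":"array","items":{"type":"object","properties":{"gripper":{"type":"number"},"xyz":{"type":"array","items":{"type":"number"}},"twist":{"type":"array","items":{"type":"number"}}}}},"grip_force":{"type":"number"}},"required":["rows"]}

```bash
mkdir -p pics; ls
cat > h.py <<'E'
import numpy as np, cv2
from rig import robot, cams
def snap(n):
    im,d=cams.capture(n); cv2.imwrite(f'pics/{n}_{robot.observe()["clock"]:.2f}.png',im[:,:,::-1]); np.savez(f'{n}.npz',im=im,d=d); return im,d
def cal(n):
    c=cams.calibration(n); f=200/np.tan(np.radians(c['vfov'])/2)
    R=cv2.Rodrigues(np.array(c['rvec'],float))[0]; return c,f,R,np.array(c['tvec'],float)
def ray(n,u,v):
    c,f,R,t=cal(n); x,y=(u-c['cx'])/f,(v-c['cy'])/f
    X,Y=x,y
    for _ in range(20):
        s=1+c['k1']*(X*X+Y*Y); X,Y=x/s,y/s
    return -R.T@t, R.T@np.array([X,Y,1.])
def onz(n,u,v,z):
    o,d=ray(n,u,v); return o+d*(z-o[2])/d[2]
def dep(n,u,v,d):
    o,r=ray(n,u,v); return o+r*d
def proj(n,P):
    c,f,R,t=cal(n); p=R@np.array(P,float)+t; x,y=p[0]/p[2],p[1]/p[2]; s=1+c['k1']*(x*x+y*y)
    return f*x*s+c['cx'],f*y*s+c['cy']
E
python3 - <<'E'
from h import *
for n in('top','side'):
    snap(n); print(n,cams.calibration(n))
o=robot.observe(); print({k:np.round(v,3).tolist() for k,v in o.items()})
E
ls pics
```

```text
pics
top {'vfov': 57.37418793696623, 'cx': 322.102528268961, 'cy': 204.64905271232644, 'k1': -0.002468346128310802, 'rvec': array([ 2.15368886, -2.1757867 ,  0.11175932]), 'tvec': array([ -48.73308949,  542.76479666, 1220.10184837])}
side {'vfov': 47.88860255324766, 'cx': 324.81994612663743, 'cy': 197.46002351654428, 'k1': -0.0528628552800701, 'rvec': array([ 0.3729079 , -2.50875933,  1.55667122]), 'tvec': array([460.44521506, 187.68913565, 962.66525697])}
{'clock': 0.1, 'joint_pos': [1.612, 0.502, -0.427, 1.551, 0.221, 1.138, -0.21], 'dq': [0.001, -0.002, 0.0, -0.003, 0.002, -0.001, -0.0], 'effort': [-0.011, -56.788, -5.838, -27.991, -0.069, 0.024, 0.0], 'ee_pos': [142.809, -633.458, 225.764], 'tool_rot': [[-0.0, 0.22, -0.975], [0.002, -0.975, -0.22], [-1.0, -0.002, -0.0]], 'ft_force': [-0.502, -0.441, -1.346], 'moment': [-0.025, -0.02, 0.009], 'opening': 91.899}
side_0.10.png
top_0.05.png
```

View pics/top_0.05.png

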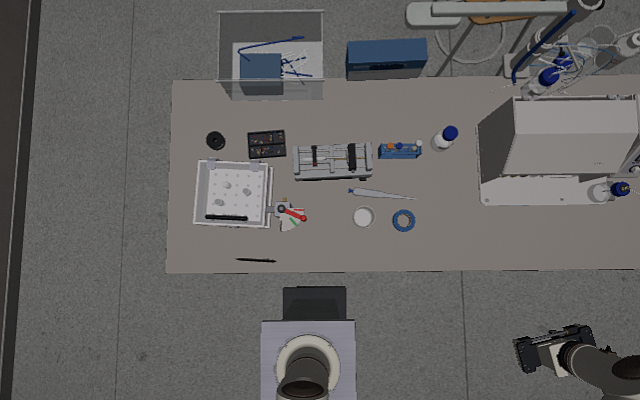

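View pics/side_0.10.png

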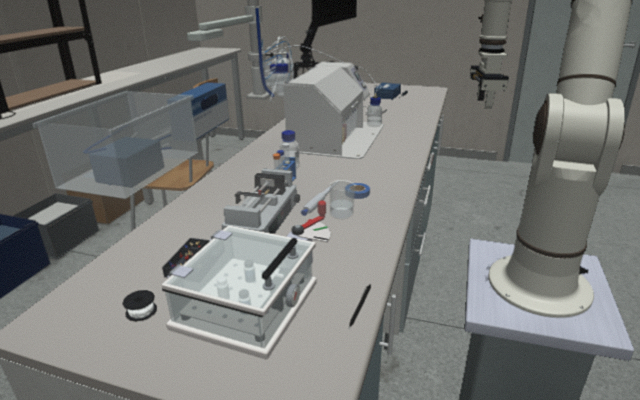

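The top view shows the chamber at about (233,193), handle (205–247,218), lever pivot (283,209), knob (302,217), beaker (364,217), tape (403,220) and pen (256,260). The side view agrees. Next I'll measure these.

Run:
```python
from h import *
T=np.load('top.npz');S=np.load('side.npz')
def comp(n,D,m,box):
    x0,y0,x1,y1=box; k=np.zeros_like(m);k[y0:y1,x0:x1]=m[y0:y1,x0:x1]
    c,l,st,ce=cv2.connectedComponentsWithStats(k.astype(np.uint8))
    i=1+np.argmax(st[1:,4]); ys,xs=np.where(l==i)
    print(n,'px',ce[i].round(1),'box',st[i].tolist()); return xs,ys
for n,D,rb,hb in(('top',T,(270,195,320,235),(198,208,252,226)),('side',S,(285,195,335,240),(258,232,302,290))):
    im=D['im'].astype(int);d=D['d'];r,g,b=im[...,0],im[...,1],im[...,2]
    red=(r>110)&(r>2*g)&(r>2*b)
    xs,ys=comp(n+' red',D,red,rb)
    P=np.array([dep(n,x,y,d[y,x]) for x,y in zip(xs,ys)])
    top=P[:,2]>P[:,2].max()-10; print(' zmax',P[:,2].max(),'top mean',P[top].mean(0).round(1),top.sum(),'px',xs[top].mean(),ys[top].mean())
    for q in P[::max(1,len(P)//14)]: print('   ',q.round(0))
    dk=(im.max(2)<45)
    xs,ys=comp(n+' handle',D,dk,hb)
    rect=cv2.minAreaRect(np.c_[xs,ys].astype(np.float32)); print(rect)
    a=cv2.boxPoints(rect); L=np.linalg.norm(a-np.roll(a,1,0),axis=1)
    P=np.array([dep(n,x,y,d[y,x]) for x,y in zip(xs,ys)]); print(' med',np.median(P,0).round(1),P.min(0).round(0),P.max(0).round(0))
    if n=='top':
        Q=np.array([onz(n,x,y,141) for x,y in zip(xs,ys)])
        c=Q.mean(0);w,v=np.linalg.eigh(np.cov(Q[:,:2].T)); print(' axis',v[:,1],'yaw',np.degrees(np.arctan2(v[0,1],v[1,1])),'c',c,'len',np.ptp(Q[:,:2]@v[:,1]))
    gm=(g>r+15)&(g>b+10)
    x0,y0,x1,y1=rb; k=np.zeros_like(gm);k[y0:y1+10,x0:x1+10]=gm[y0:y1+10,x0:x1+10];ys,xs=np.where(k)
    if len(xs): print(' green',len(xs),xs.mean(),ys.mean(),onz(n,xs.mean(),ys.mean(),87).round(1))
cv2.imwrite('pics/z.png',np.hstack([cv2.resize(T['im'][140:280,185:325,::-1],(560,560),interpolation=cv2.INTER_CUBIC)]))
```

```text
top red px [294.9 214.4] box [285, 209, 21, 12, 89]
 zmax 139.63561820934092 top mean [491.1   5.6 135.2] 20 px 302.9 217.55
    [522.  62.  97.]
    [519.  53.  96.]
    [515.  49. 102.]
    [512.  55. 103.]
    [512.  36. 100.]
    [508.  42. 102.]
    [505.  49. 103.]
    [505.  30.  98.]
    [502.  33.  97.]
    [499.  36.  96.]
    [499.  17.  99.]
    [495.  29. 103.]
    [493.   8. 137.]
    [492.  17.  98.]
    [487.  12. 133.]
top handle px [225.7 217.3] box [205, 215, 42, 6, 155]
((225.50906372070312, 217.30995178222656), (41.09629440307617, 3.8052122592926025), 2.726310968399048)
 med [494.3 243.7 142.5] [409. -58. 136.] [ 502.  309. 1271.]
 axis [0.06054426 0.99816551] yaw 3.4710531856952094 c [493.772671   244.89299534 141.        ] len 127.90628072031558
 green 28 293.0 221.35714285714286 [482.5  40.5  87. ]
side red px [311.6 221.5] box [303, 217, 20, 11, 75]
 zmax 598.6206743517267 top mean [203.8 879.8 598.6] 1 px 314.0 220.0
    [495.  16.  99.]
    [485.  10.  97.]
    [489.  20.  99.]
    [497.  26.  98.]
    [517.  10.  84.]
    [204. 880. 599.]
    [509.  39.  98.]
    [498.  37.  99.]
    [507.  44.  98.]
    [496.  41.  99.]
    [503.  49.  99.]
    [512.  52.  97.]
    [501.  48.  97.]
    [504.  59.  99.]
    [509.  60.  97.]
side handle px [278.9 258.6] box [263, 239, 33, 40, 253]
((279.0628356933594, 258.4728088378906), (5.6049604415893555, 49.035743713378906), 40.0302619934082)
 med [488.2 255.6 140.5] [204. 186. 134.] [496. 880. 599.]
 green 37 319.94594594594594 228.0810810810811 [479.2  43.7  87. ]
```

View pics/z.png

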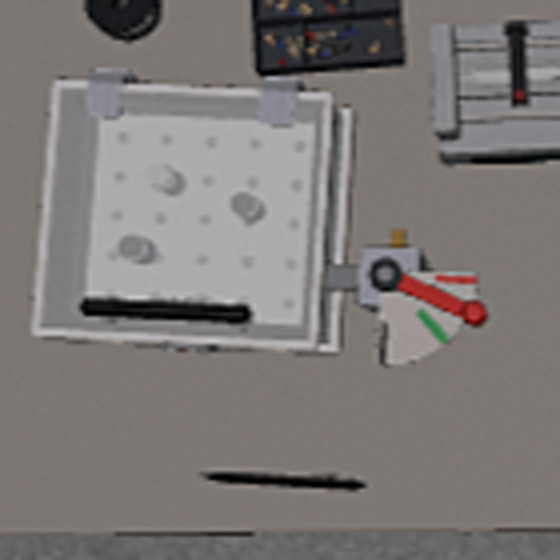

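```bash
cat >> h.py <<'E'
def tri(a,b):
    (o1,d1),(o2,d2)=ray('top',*a),ray('side',*b)
    s,t=np.linalg.lstsq(np.c_[d1,-d2],o2-o1,rcond=None)[0]
    p,q=o1+s*d1,o2+t*d2; return (p+q)/2,np.linalg.norm(p-q)
E
python3 - <<'E'
from h import *
print('handle',tri((225.7,217.3),(278.9,258.6)), onz('top',225.7,217.3,137), onz('side',278.9,258.6,137))
print('knob',onz('top',302.9,217.6,132))
S=np.load('side.npz')['im'].astype(int);r,g,b=S[...,0],S[...,1],S[...,2]
ys,xs=np.where(((r>90)&(r>1.7*g))[195:240,285:335]);print(xs.min()+285,xs.max()+285,ys.min()+195,ys.max()+195)
print(S[196:232:2,318:328].tolist()[0:18:3])
print('beaker',onz('top',364,217,45),'tape',onz('top',403,220,10))
print('proj knob side',proj('side',(491,6,120)),proj('side',(491,6,136)))
s=-0.0606;c=.998
h=(onz('top',225.7,217.3,137)+0)
R=np.array([[c,-s],[s,c]]);p=h[:2]+R@[40,-165]
print('pivot',p)
for a in(0.3,.35,.4,.785): print(a,p+R@[-80*np.sin(a),-80*np.cos(a)])
E
```

```text
handle (array([493.63330223, 246.52456712, 133.1409765 ]), np.float64(1.7638986517032562)) [494.18001543 245.80325768 137.        ] [490.32727999 251.68420038 137.        ]
knob [491.14009488   5.76768873 132.        ]
302 324 201 227
[[[179, 185, 190], [180, 187, 191], [178, 184, 188], [172, 177, 179], [168, 170, 174], [146, 149, 152], [131, 134, 136], [135, 135, 134], [153, 151, 147], [167, 162, 159]], [[141, 97, 97], [155, 76, 73], [168, 71, 71], [171, 71, 70], [169, 73, 73], [165, 70, 67], [157, 78, 76], [152, 108, 105], [161, 149, 144], [163, 161, 157]], [[108, 85, 83], [99, 68, 67], [102, 71, 69], [108, 72, 71], [105, 70, 67], [102, 69, 66], [99, 67, 64], [105, 83, 80], [147, 139, 136], [168, 166, 160]], [[148, 145, 141], [110, 96, 94], [93, 68, 70], [93, 63, 63], [91, 61, 61], [95, 65, 65], [106, 85, 81], [139, 132, 128], [161, 159, 156], [170, 169, 166]], [[121, 56, 56], [109, 66, 66], [107, 81, 80], [122, 108, 105], [141, 134, 135], [156, 155, 152], [166, 165, 161], [164, 163, 158], [172, 169, 165], [167, 163, 161]], [[205, 202, 201], [207, 204, 201], [199, 198, 196], [193, 196, 193], [194, 198, 190], [174, 186, 172], [143, 172, 148], [126, 166, 133], [115, 153, 121], [139, 155, 137]]]
beaker [ 497.31878518 -194.64395131   45.        ] tape [ 488.07814107 -332.83903364   10.        ]
proj knob side (np.float64(319.8869329618211), np.float64(207.0103827092708)) (np.float64(319.7911314538641), np.float64(200.8006457419643))
pivot [524.10101543  78.70925768]
0.3 [495.87521083   3.86787435]
0.35 [492.16997557   5.37210886]
0.4 [488.54455128   7.05964805]
0.785 [464.23867464  25.65806675]
```

Call:
apply_moves([
  {"gripper": 0,"xyz": [0.03,0.05,0.01],"twist": [0,0,0.03]},
  {"gripper": 0,"xyz": [0.03,0.05,0.01],"twist": [0,0,0.03]},
  {"gripper": 0,"xyz": [0.03,0.05,0.005],"twist": [0,0,0.03]},
  {"gripper": 0,"xyz": [0.03,0.05,0],"twist": [0,0,0.03]},
  {"gripper": 0,"xyz": [0.03,0.05,0],"twist": [0,0,0.03]},
  {"gripper": 0,"xyz": [0.03,0.05,0],"twist": [0,0,0.03]},
  {"gripper": 0,"xyz": [0.03,0.05,0],"twist": [0,0,0.03]},
  {"gripper": 0,"xyz": [0.03,0.05,0],"twist": [0,0,0.03]},
], grip_force=20)

```text
clock: 1.1
ee_pos: [382.9, -223.4, 247.8]
tool_rot: [[-0.004, 0.667, -0.745], [0.002, -0.745, -0.667], [-1.0, -0.004, 0.002]]
ft_force: [1.3, 0.5, 0.5]
opening: 45.7
```

Call:
apply_moves([
  {"gripper": 0,"xyz": [0.022,0.046,0],"twist": [0,0,0.02]},
  {"gripper": 0,"xyz": [0.022,0.046,0],"twist": [0,0,0.02]},
  {"gripper": 0,"xyz": [0.022,0.046,0],"twist": [0,0,0.02]},
  {"gripper": 0,"xyz": [0.022,0.046,0],"twist": [0,0,0.02]},
  {"gripper": 0,"xyz": [0.02,0.045,0],"twist": [0,0,0.02]},
  {"gripper": 0,"xyz": [0,0,-0.02],"twist": [0,0,0]},
  {"gripper": 0,"xyz": [0,0,-0.02],"twist": [0,0,0]},
  {"gripper": 0,"xyz": [0,0,-0.02],"twist": [0,0,0]},
])

```text
clock: 2.1
ee_pos: [494.7, 19.9, 187.2]
tool_rot: [[-0.0, 0.817, -0.577], [0.001, -0.577, -0.817], [-1.0, -0.001, -0.001]]
ft_force: [-1.2, -0.6, 0.1]
opening: 46.2
```

Run:
```python
from h import *
im,d=snap('side'); cv2.imwrite('pics/s2.png',cv2.resize(im[120:300,220:420,::-1],None,fx=3,fy=3,interpolation=cv2.INTER_CUBIC))
o=robot.observe();print(o['ee_pos'],o['joint_pos']);print(np.round(o['tool_rot'],3))
```

```text
[492.78220449  19.41739049 184.72236511] [ 0.68625125  0.3828119  -0.93423934  1.96342608  0.36721412  0.97951328
 -1.03898186]
[[-0.004  0.817 -0.577]
 [ 0.002 -0.577 -0.817]
 [-1.    -0.004  0.001]]
```

View pics/s2.png

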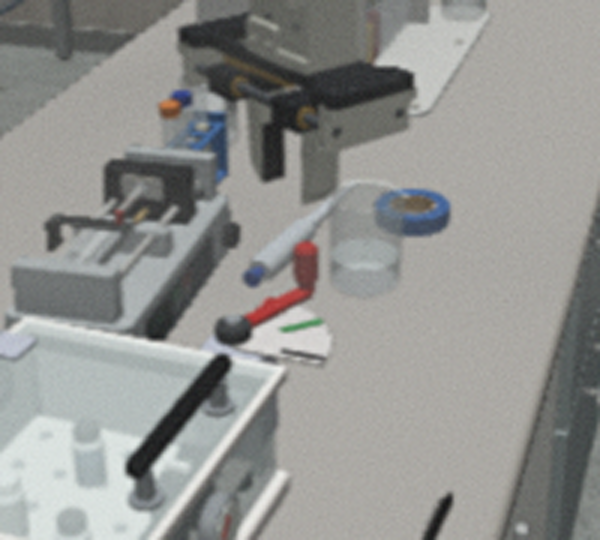

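The picture shows the open fingers (tips at about crop (272,180) and (318,198)) above the red knob (306,265). The beaker and tape are clear. I'll compare the observed and predicted TCP pixels to correct the bias.

Run:
```python
from h import *
o=robot.observe();p=np.array(o['ee_pos']);y=np.array(o['tool_rot'])[:,1];g=o['opening']/2
print(g*2,p)
for s in(-1,1):
    q=np.array(proj('side',p+s*(g+5)*y)); print('tip crop',(q-[220,120])*3)
for k in((491,6,120),(488,6,120),(491,2,120),(488,10,120)): print(k,(np.array(proj('side',k))-[220,120])*3)
im,d=snap('top')
im=im.astype(int);m=(im[...,0]>90)&(im[...,0]>1.8*im[...,1]);ys,xs=np.where(m[195:235,270:320]);print('red top',len(xs))
```

```text
45.89017046144178 [492.78220449  19.41739049 184.72236511]
tip crop [313.66929635 203.34719388]
tip crop [268.45671888 179.06952789]
(491, 6, 120) [299.66079889 261.03114813]
(488, 6, 120) [303.38695849 261.53710701]
(491, 2, 120) [301.24805795 258.72684205]
(488, 10, 120) [301.80028211 263.86013746]
red top 0
```

Call:
apply_moves([
  {"gripper": 0,"xyz": [-0.001,-0.007,0],"twist": [0,0,0]},
  {"gripper": 0,"xyz": [-0.001,-0.006,0],"twist": [0,0,0]},
  {"gripper": 0,"xyz": [0,0,-0.01],"twist": [0,0,0]},
  {"gripper": 0,"xyz": [0,0,-0.01],"twist": [0,0,0]},
  {"gripper": 0,"xyz": [0,0,-0.01],"twist": [0,0,0]},
  {"gripper": 0,"xyz": [0,0,-0.005],"twist": [0,0,0]},
  {"gripper": 0,"xyz": [0,0,0],"twist": [0,0,0]},
  {"gripper": 0,"xyz": [0,0,0],"twist": [0,0,0]},
])

```text
clock: 3.2
ee_pos: [491.5, 4.9, 150.1]
tool_rot: [[-0.003, 0.816, -0.578], [0.001, -0.578, -0.816], [-1.0, -0.003, 0.001]]
ft_force: [-0.0, -0.6, -0.1]
opening: 45.8
```

Call:
apply_moves([
  {"gripper": 0,"xyz": [-0.001,0,-0.012],"twist": [0,0,0]},
  {"gripper": 0,"xyz": [0,0.001,-0.012],"twist": [0,0,0]},
  {"gripper": 0,"xyz": [0,0,-0.01],"twist": [0,0,0]},
  {"gripper": 0,"xyz": [0,0,-0.007],"twist": [0,0,0]},
  {"gripper": 0,"xyz": [0,0,0],"twist": [0,0,0]},
  {"gripper": 1,"xyz": [0,0,0],"twist": [0,0,0]},
  {"gripper": 1,"xyz": [0,0,0],"twist": [0,0,0]},
  {"gripper": 1,"xyz": [0,0,0],"twist": [0,0,0]},
], grip_force=10)

```text
clock: 4.2
ee_pos: [490.9, 6.1, 106.5]
tool_rot: [[-0.002, 0.816, -0.578], [0.001, -0.578, -0.816], [-1.0, -0.002, 0.0]]
ft_force: [-0.7, 0.0, 0.2]
opening: 20.0
```

Call:
apply_moves([
  {"gripper": 1,"xyz": [-0.005,0.002,0.001],"twist": [0,0,0]},
  {"gripper": 1,"xyz": [-0.005,0.003,0],"twist": [0,0,0]},
  {"gripper": 1,"xyz": [-0.005,0.003,0],"twist": [0,0,0]},
  {"gripper": 1,"xyz": [-0.004,0.004,0],"twist": [0,0,0]},
  {"gripper": 1,"xyz": [-0.004,0.004,0],"twist": [0,0,0]},
  {"gripper": 1,"xyz": [-0.004,0.004,0],"twist": [0,0,0]},
  {"gripper": 1,"xyz": [0,0,0],"twist": [0,0,0]},
  {"gripper": 1,"xyz": [0,0,0],"twist": [0,0,0]},
])

```text
clock: 5.2
ee_pos: [461.7, 23.3, 107.1]
tool_rot: [[-0.002, 0.814, -0.581], [-0.004, -0.581, -0.814], [-1.0, 0.0, 0.004]]
ft_force: [2.9, -3.6, -6.3]
opening: 19.5
```

Run:
```python
from h import *
im,d=snap('side'); cv2.imwrite('pics/s3.png',cv2.resize(im[170:270,260:380,::-1],None,fx=5,fy=5,interpolation=cv2.INTER_CUBIC))
o=robot.observe();print(o['ee_pos'],o['opening'],o['ft_force'])
```

```text
[461.67750741  23.29146358 107.05246077] 19.807580597962673 [ 3.3713884  -2.19904516 -5.3617691 ]
```

View pics/s3.png

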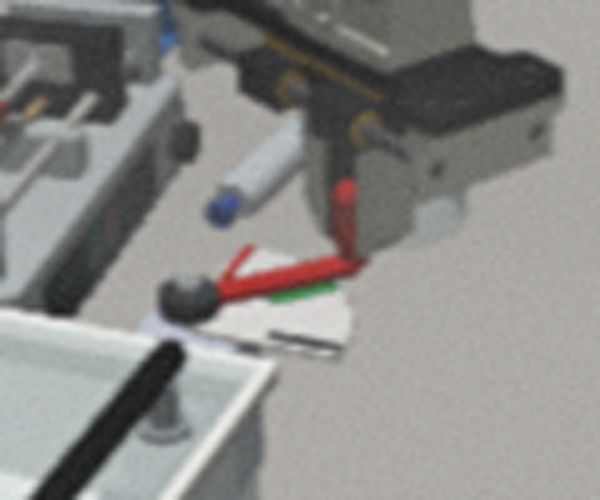

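Here the lever's arm lies just over the green mark (303,292). From the TCP the lever angle works out at about 0.784 rad. Releasing.

Call:
apply_moves([
  {"gripper": 0,"xyz": [0,0,0],"twist": [0,0,0]},
  {"gripper": 0,"xyz": [0,0,0],"twist": [0,0,0]},
  {"gripper": 0,"xyz": [0,0,0.01],"twist": [0,0,0]},
  {"gripper": 0,"xyz": [0,0,0.02],"twist": [0,0,0]},
  {"gripper": 0,"xyz": [0,0,0.03],"twist": [0,0,0]},
  {"gripper": 0,"xyz": [0,0,0.03],"twist": [0,0,0]},
  {"gripper": 0,"xyz": [0.005,0.03,0],"twist": [0,0,0.04]},
  {"gripper": 0,"xyz": [0.006,0.04,0],"twist": [0,0,0.04]},
])

```text
clock: 6.25
ee_pos: [473.1, 95.7, 204.2]
tool_rot: [[-0.0, 0.901, -0.435], [-0.003, -0.435, -0.901], [-1.0, 0.001, 0.003]]
ft_force: [0.3, 1.3, -0.1]
opening: 46.1
```

Run:
```python
from h import *
im,d=snap('side'); cv2.imwrite('pics/s4.png',cv2.resize(im[170:270,260:380,::-1],None,fx=5,fy=5,interpolation=cv2.INTER_CUBIC))
o=robot.observe();print(o['ee_pos'],o['opening'],o['ft_force']);print(np.round(o['tool_rot'],3))
```

```text
[473.6862568  102.81464809 205.25409812] 46.073900370399144 [1.08600655 4.20669044 1.81161835]
[[ 0.003  0.905 -0.426]
 [ 0.002 -0.426 -0.905]
 [-1.     0.001 -0.003]]
```

View pics/s4.png

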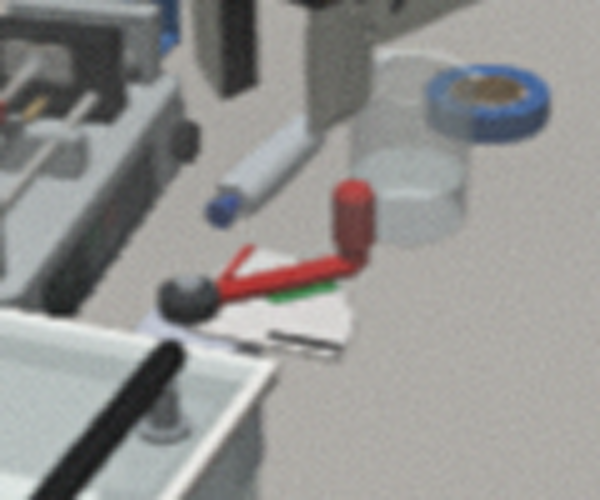

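Call:
apply_moves([
  {"gripper": 0,"xyz": [0.005,0.036,0],"twist": [0,0,0.045]},
  {"gripper": 0,"xyz": [0.005,0.036,0],"twist": [0,0,0.045]},
  {"gripper": 0,"xyz": [0.005,0.036,0],"twist": [0,0,0.045]},
  {"gripper": 0,"xyz": [0.005,0.033,0],"twist": [0,0,0.045]},
  {"gripper": 0,"xyz": [0,0,-0.015],"twist": [0,0,0]},
  {"gripper": 0,"xyz": [0,0,-0.015],"twist": [0,0,0]},
  {"gripper": 0,"xyz": [0,0,0],"twist": [0,0,0]},
  {"gripper": 0,"xyz": [0,0,0],"twist": [0,0,0]},
])

```text
clock: 7.3
ee_pos: [493.2, 247.9, 177.5]
tool_rot: [[0.003, 0.999, -0.052], [0.004, -0.052, -0.999], [-1.0, 0.002, -0.004]]
ft_force: [-0.1, 0.4, 0.3]
opening: 45.9
```

Run:
```python
from h import *
im,d=snap('side'); cv2.imwrite('pics/s5.png',cv2.resize(im[150:310,220:380,::-1],None,fx=3.7,fy=3.7,interpolation=cv2.INTER_CUBIC))
o=robot.observe();print(o['ee_pos'],o['opening'],o['ft_force']);print(np.round(o['tool_rot'],3))
r,g,b=[im[...,i].astype(int) for i in range(3)]
ys,xs=np.where(((r>85)&(r>1.4*g))[200:222,322:345]); print('knob px',xs.mean()+322,ys.mean()+200)
s=-0.0606;c=.998;R=np.array([[c,-s],[s,c]]);p=np.array([524.1,78.7])
for a in(.65,.785,.9): print(a,proj('side',[*(p+R@[-80*np.sin(a),-80*np.cos(a)]),122]))
```

```text
[493.19618934 247.72344295 177.49103009] 46.094638524515595 [ 0.08220478 -0.8093648  -0.35114246]
[[ 0.003  0.999 -0.052]
 [ 0.003 -0.052 -0.999]
 [-1.     0.002 -0.003]]
knob px 330.1111111111111 213.96969696969697
0.65 (np.float64(326.26548602608176), np.float64(209.67939811550787))
0.785 (np.float64(328.5467874483236), np.float64(211.63918557132823))
0.9 (np.float64(330.0551543128059), np.float64(213.44061548193562))
```

View pics/s5.png

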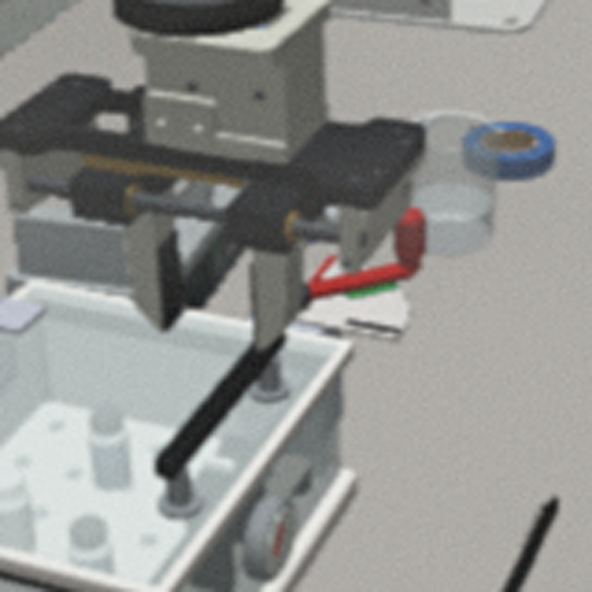

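Picture: the fingers straddle the handle bar (about (220,405) in the crop), and the lever is still on the mark. Descending and gripping softly.

Call:
apply_moves([
  {"gripper": 0,"xyz": [0,-0.001,-0.015],"twist": [0,0,0]},
  {"gripper": 0,"xyz": [0.001,0,-0.015],"twist": [0,0,0]},
  {"gripper": 0,"xyz": [0,0,-0.015],"twist": [0,0,0]},
  {"gripper": 0,"xyz": [0,0,-0.009],"twist": [0,0,0]},
  {"gripper": 0,"xyz": [0,0,0],"twist": [0,0,0]},
  {"gripper": 1,"xyz": [0,0,0],"twist": [0,0,0]},
  {"gripper": 1,"xyz": [0,0,0],"twist": [0,0,0]},
  {"gripper": 1,"xyz": [0,0,0],"twist": [0,0,0]},
], grip_force=15)

```text
clock: 8.35
ee_pos: [494.8, 246.0, 120.1]
tool_rot: [[0.003, 0.999, -0.054], [0.003, -0.054, -0.999], [-1.0, 0.003, -0.003]]
ft_force: [0.3, 0.5, 0.1]
opening: 20.3
```

Call:
apply_moves([
  {"gripper": 1,"xyz": [0,0,0],"twist": [0,0,0]},
  {"gripper": 1,"xyz": [0,0,0],"twist": [0,0,0]},
  {"gripper": 1,"xyz": [0,0,0],"twist": [0,0,0]},
  {"gripper": 1,"xyz": [0,0,0],"twist": [0,0,0]},
  {"gripper": 1,"xyz": [0,0,0],"twist": [0,0,0]},
  {"gripper": 1,"xyz": [0,0,0],"twist": [0,0,0]},
  {"gripper": 1,"xyz": [0,0,0],"twist": [0,0,0]},
  {"gripper": 1,"xyz": [0,0,0],"twist": [0,0,0]},
], grip_force=50)

```text
clock: 9.35
ee_pos: [494.1, 246.1, 120.2]
tool_rot: [[0.003, 0.999, -0.054], [0.003, -0.054, -0.999], [-1.0, 0.002, -0.003]]
ft_force: [-0.6, 0.3, -1.0]
opening: 12.5
```

Call:
apply_moves([
  {"gripper": 1,"xyz": [0,0,0.002],"twist": [0,0,0]},
  {"gripper": 1,"xyz": [0,0,0.002],"twist": [0,0,0]},
  {"gripper": 1,"xyz": [0,0,0.002],"twist": [0,0,0]},
  {"gripper": 1,"xyz": [0,0,0.002],"twist": [0,0,0]},
  {"gripper": 1,"xyz": [0,0,0.002],"twist": [0,0,0]},
  {"gripper": 1,"xyz": [0,0,0.002],"twist": [0,0,0]},
  {"gripper": 1,"xyz": [0,0,0],"twist": [0,0,0]},
  {"gripper": 1,"xyz": [0,0,0],"twist": [0,0,0]},
])

```text
clock: 10.35
ee_pos: [494.4, 246.2, 122.2]
tool_rot: [[-0.002, 0.998, -0.055], [0.013, -0.055, -0.998], [-1.0, -0.003, -0.013]]
ft_force: [0.2, 0.6, -1.1]
opening: 12.1
```

Call:
apply_moves([
  {"gripper": 1,"xyz": [0,0,0],"twist": [0,0,0]},
  {"gripper": 1,"xyz": [0,0,0],"twist": [0,0,0]},
  {"gripper": 1,"xyz": [0,0,0],"twist": [0,0,0]},
  {"gripper": 1,"xyz": [0,0,0.004],"twist": [0,0,0]},
  {"gripper": 1,"xyz": [0,0,0.004],"twist": [0,0,0]},
  {"gripper": 1,"xyz": [0,0,0.004],"twist": [0,0,0]},
  {"gripper": 1,"xyz": [0,0,0.004],"twist": [0,0,0]},
  {"gripper": 1,"xyz": [0,0,0.004],"twist": [0,0,0]},
])

```text
clock: 11.35
ee_pos: [499.9, 245.8, 141.7]
tool_rot: [[0.005, 0.998, -0.058], [0.017, -0.058, -0.998], [-1.0, 0.004, -0.018]]
ft_force: [5.7, 2.4, -10.2]
opening: 12.8
```

Call:
apply_moves([
  {"gripper": 1,"xyz": [0,0,0],"twist": [0,0,0]},
  {"gripper": 1,"xyz": [0,0,0],"twist": [0,0,0]},
  {"gripper": 1,"xyz": [0,0,0],"twist": [0,0,0]},
  {"gripper": 1,"xyz": [0,0,0],"twist": [0,0,0]},
  {"gripper": 1,"xyz": [0,0,0],"twist": [0,0,0]},
  {"gripper": 1,"xyz": [0,0,0],"twist": [0,0,0]},
  {"gripper": 1,"xyz": [0,0,0],"twist": [0,0,0]},
  {"gripper": 1,"xyz": [0,0,0],"twist": [0,0,0]},
])

```text
clock: 12.35
ee_pos: [499.6, 245.9, 141.1]
tool_rot: [[0.004, 0.998, -0.058], [0.018, -0.059, -0.998], [-1.0, 0.003, -0.018]]
ft_force: [3.4, 2.0, -6.9]
opening: 12.6
```

Run:
```python
from h import *
im,d=snap('side'); cv2.imwrite('pics/s6.png',cv2.resize(im[160:360,150:380,::-1],None,fx=3.2,fy=2.9,interpolation=cv2.INTER_CUBIC))
for _ in range(4):
    o=robot.observe();print(o['clock'],o['ee_pos'],o['opening'],o['ft_force']); cams.capture('top')
```

```text
12.4 [499.65166695 245.88331752 141.08083791] 12.420098501286148 [ 2.34868568  2.74898634 -7.30493028]
12.45 [499.67415513 245.8390933  141.07857639] 12.658696223487075 [ 1.57203847  2.43905733 -7.06158331]
12.5 [499.64139095 245.86891346 141.07706872] 12.499619558632 [ 2.15686913  2.24174602 -7.41104236]
12.55 [499.66041377 245.87358543 141.07350298] 12.557951155717161 [ 2.47089568  2.09277134 -7.84195965]
```

View pics/s6.png

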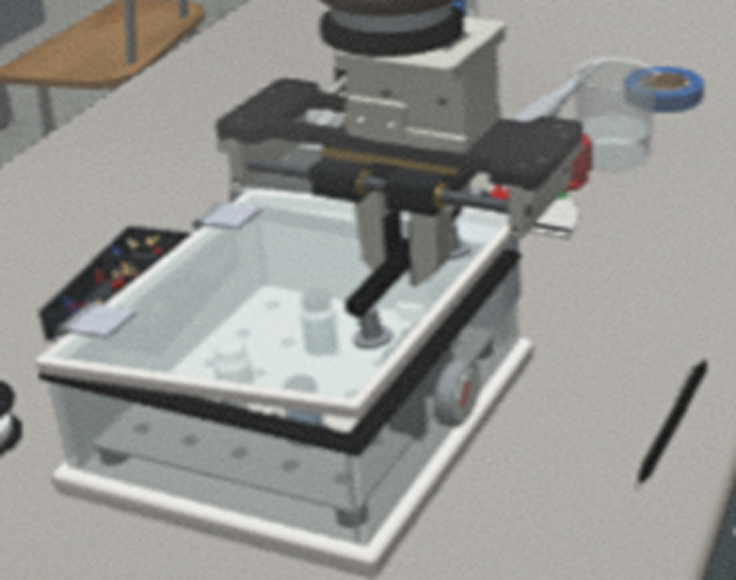

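Picture: the lid is ajar, with a dark wedge under its front edge that tapers towards the hinge. The handle is in the fingers; the beaker, tape and pen look untouched. I'll cross-check the lid angle and the lever before handing in.

Run:
```python
from h import *
A=np.array
im=A(cams.capture('side')[0]).astype(int); dk=im.max(2)<45
im0=np.load('side.npz')['im']
a0=cv2.imread('pics/side_0.10.png').astype(int).max(2)<45
def end(m,b):
    x0,y0,x1,y1=b; c,l,st,ce=cv2.connectedComponentsWithStats(m[y0:y1,x0:x1].astype(np.uint8)); i=1+np.argmax(st[1:,4]); ys,xs=np.where(l==i); k=np.argsort(xs)[:25]; return xs[k].mean()+x0,ys[k].mean()+y0
print('near end shut',end(a0,(255,232,302,290)),'now',end(dk,(255,245,278,275)))
e=A([497.4,304,137.])-0
for t in(0,.05,.08,.1,.12,.15): print(t,proj('side',e+[185*(1-np.cos(t))+40*np.sin(t),0,185*np.sin(t)-40*(1-np.cos(t))]))
r,g=im[...,0],im[...,1]
ys,xs=np.where(((r>85)&(r>1.4*g))[195:225,322:345]);print('knob',len(xs),xs.mean()+322,ys.mean()+195, 'xmax',xs.max()+322)
o=robot.observe();print(o['clock'],o['ee_pos'],o['dq'])
```

```text
near end shut (np.float64(264.88), np.float64(274.84000000000003)) now (np.float64(261.08), np.float64(264.12))
0 (np.float64(263.5335187922706), np.float64(274.2877924261577))
0.05 (np.float64(261.96379610398037), np.float64(269.6869432520095))
0.08 (np.float64(260.90055445469454), np.float64(266.91188600189395))
0.1 (np.float64(260.1414486086916), np.float64(265.0577405306668))
0.12 (np.float64(259.3423426270804), np.float64(263.2014244944922))
0.15 (np.float64(258.0691787654836), np.float64(260.41500147018576))
knob 64 331.0625 216.515625 xmax 334
12.65 [499.66330208 245.86438453 141.08578977] [-2.66145431e-05 -1.40755725e-04  6.12931754e-04  1.49449084e-03
 -4.73903371e-04  3.61358040e-04 -9.07326654e-04]
```

The handle end moved 10.7 px, which gives a lid angle of about 0.115 rad. The TCP arc agrees at about 0.11 rad. Everything is steady, so I'm handing in.

```bash
python3 -c "
from h import *
print(robot.hand_in()); o=robot.observe(); print(o['clock'],o['ee_pos'],o['ft_force'])"
```

```text
the job is handed in; nothing more can be done
None
the job is handed in; nothing more can be done
```

I set the vent lever on the green mark with the lid still shut. I then gripped the lid's handle, broke the seal and handed in at about 12.7 s, with the lid still held ajar. No verdict was reported.

- **Lever:** it came out at about 0.78 rad from the finger position when I released it. Pictures after release showed the arm over the mark. In the last picture the gripper partly hides the knob, so that final check on the lever is only partial.
- **Lid:** the angle is about 0.11 rad from the finger motion and 0.115 rad from the shift of the handle end in the side view. That is a gap of roughly 23 mm at the front edge. The lid was steady, with the handle gripped at 50 N and about 7 N of load at the wrist.
- **First pull:** 2 mm steps raised the handle only about 2 mm and did not hold. Steps of 4 mm then broke the seal, and the highest reading I saw was about 0.115 rad, well below the 0.22 limit.
- **Other things:** the beaker, pen and tape looked unmoved in the last picture, though I did not measure them.

The two cameras disagreed by a few millimetres on the handle and knob positions. That was small enough not to affect either grasp.

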